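Roll a trolley wheel into its fork and drop the keeper

ROBOT

A 6-joint arm with a two-finger parallel gripper is mounted at the origin on a cart in front of the work surface, level with it; the furniture and walls round the work are solid. World frame = base frame: x ahead of the robot, y to its left, z up, the work surface at z = 0. Lengths are in m, angles in degrees, forces in N, time in s.
With the tool pointing down it reaches from about 0.325 to 0.85 m from the base axis. Payload 15.5 kg.
Tool frame: the origin (TCP) lies at the very end of the fingers, on their centre line; the grasp point (between the pads) lies 19 mm behind it; z points along the fingers, y is the direction in which the jaws open and shut (so a half turn about z gives the same grasp; the last joint's range is limited). The gripper opens to 91 mm and grips with 3 to 60 N. Pads are 32 mm wide; open, the fingers measure 118 mm over their backs; the gripper's body (76 mm by 178 mm) begins 60 mm behind the grasp point.
Start: joints at [67.408, 28.281, 77.091, -0, 74.628, -5.472], TCP at [0.184, 0.597, 0.214] pointing down, gripper open.
Joint ranges: [-166.48, 166.48], [-47.26, 123.95], [12.59, 153.08], [-70.14, 250.14], [6.76, 159.57], [-176.63, 176.63]. Speed limits (degrees/s): [108.29, 108.29, 147.25, 172.46, 172.46, 172.46].

INTERFACE

Orientations are given as [roll, pitch, yaw] about the fixed x, y, z axes, in that order (R = Rz(yaw) Ry(pitch) Rx(roll)).
In Python, from workcell import r, viewer, ticket gives the robot as it stands.
- The arm moves only by the tool drive_tool, never from a script. Its argument "motion" is a list of rows, each an object with "rotation": the turn, a rotation vector about the tool's x, y, z as a fraction of full scale, a list of three; "travel": the shift along the tool's x, y, z as a fraction of full scale, a list of three; "fingers": the finger opening in mm, from 0 to 91.2. A call has 1 to 8 rows; each row shifts and turns the commanded pose from where the row before left it, along the tool's axes as they then stand; what a row does not reach is not made up. Full scale, the value 1, is 0.03 m for a shift and 0.15 rad for a turn. A row lasts 1/8 s, in which the tool goes at most 62.5 mm and 10.7 degrees, less where a joint would pass 70% of its speed; a pose out of reach is approached as far as the arm can. A call with a number of a shift or a turn outside -1 to 1 is refused whole. A call with a gripper value outside its range is refused whole. The fingers move at their own pace and stop on an object; "squeeze" is the grip in N (left out, the last holds). Time passes only in rows, so rows that do not move let the fingers close. It gives the time, the measured TCP pose, the force and the opening at its end, in the units of the state.
- r.state(): the state, without advancing time (a new reading comes with each control period).
- viewer.snapshot(name): name is "scene" or "top" or "wrist"; returns a dict with "image" (400x640x3 uint8, blue, green, red), "mtx" (3x3 intrinsics, pixels), "dist" ([k1, k2, p1, p2, k3] as OpenCV has them; the pictures are not rectified), "position" and "attitude" of the camera in the world; the wrist camera has in their place "hand_eye" (4x4, takes a point from camera to tool coordinates, whose origin is the TCP and whose axes are the flange's). Camera axes: x right, y up, looking along -z (the intrinsics and any distortion apply to the point x, -y, -z); pixel columns grow to the right and rows downward; lengths in m; the calibration is good to about 2 mm. A picture is of the moment at which its call begins: read the wrist's pose just before it. There is no depth.
- ticket.finish_job(): hands the job in, once; it reports no verdict.
The state is a dict: "time": time; "joint_pos": joint angles; "joint_velocities": joint speeds; "joint_torque": joint torques, N m; "ee_pos": TCP position; "ee_rot": TCP orientation; "force": force on the tool from outside, world axes, zero at the start; "wrist_torque": the same for the moment, N m; "gripper_width": finger opening in m.
Only numpy, scipy, OpenCV 4.12 (cv2) and the standard library are available. Lean on these libraries where they do the work, as an engineer would, in place of code of your own. Each camera call takes 0.05 s, during which the arm holds its last target.

TASK

Fit the loose wheel to the trolley chassis: roll it along the bench on its tyre, upright and never lifted, into the tail fork until its axle sits fully home against the slot ends; feel for them gently (about 5 N) and do not ram the fork. Then press the raised keeper hook all the way down behind the axle so that the wheel is locked in, without disturbing the things around.

Things in the scene. Friction and masses are not known exactly. Their poses are not given: they have to be found in the camera images.
- wheel_center (a point): Centre of the loose wheel: rubber tyre 90 mm across, 22 mm wide, grey hub 26 mm wide; about 0.45 kg. It stands free on its tyre in front of the fork, this point 45 mm above the bench. Its y axis is the axle, within 0.3 rad of the chassis's y axis at the start; x and z turn as the wheel rolls, x starts level and forward.
- wheel: The wheel's steel axle, 10 mm thick, 66 mm long, flat ends at y = -33 and +33 mm; origin at the wheel's centre, y along the axle. The tyred wheel turns on it in bearings: held by the axle's two ends (20 N will do) it rolls and can be steered, and turned on the spot, between the fingers.
- chassis: Trolley chassis fixed to the bench: square tube on timber cradles, 50 mm clamp collar, steel tail fork telescoping out towards the wheel. x is the way the wheel rolls in, y to the left of that, z up; y = 0 is the fork's mid plane. Origin on the bench below the axle's home centre with the fork at mid travel. All of it is below 80 mm, but for the raised keeper (90 mm).
- slot_line (a point): Point 45 mm above the chassis origin, same axes: the axle's home centre if the fork were clamped at mid travel. The fork is clamped up to 10 mm further out or in (unmeasured), so home lies at x = -10 to +10 mm and must be felt; about 5 N shows the slot ends, and more than 20 N on the fork is ramming. When home, the wheel stays there by itself.
- tab_mean (a point): Top of the keeper's thumb tab, keeper shut, if the fork were at mid travel; chassis axes. With the axle home, the tab's true place is x -41, y -24, z +16 mm from the axle's centre, top 14 x 10 mm; raised it is at x -33, z +39. The fork's two cheeks are y = 15 to 19 mm either side, 26 to 65 mm above the bench, and the keeper lies at y = -20 to -29 mm.
- keeper (a joint): Angle of the keeper, a dark steel drop hook outside the fork's right (-y) cheek, in rad: 0 = shut, its leg down behind the axle; 0.42 to 0.49 = raised, as at the start. Pivot 12 mm beyond and 11 mm above the home axle. Stiff: it stays where left, 3 to 5 N down on the tab moves it. It shuts only if the axle is home within 3 mm.
- slot_mouth (a point): Middle of the fork's mouth at mid travel, 41 mm before slot_line, same axes. The cheeks' open level slots, 13 mm high at the axle's height, flare outwards here (tips 5 mm nearer the wheel); the straight part starts 6 mm further in. The wheel goes between the cheeks (30 mm clear), the axle through both slots, its ends sticking out 14 mm. Slots end 5 mm beyond the home axle centre.
- sand_block: Bystander: cork sanding block, 58x105x34 mm, loose; origin at the centre of its underside.
- masking_tape: Bystander: roll of masking tape lying flat, 98 mm across, 25 mm high, loose; origin at the centre of its underside.
- spring_clamp: Bystander: wooden spring clamp lying flat, 34x142x20 mm, loose; origin at the centre of its underside.
- jar_dusty: Bystander: lidded jar, 68 mm across, 101 mm high, loose; origin at the centre of its underside.
- dowel_a: Bystander: short dowel lying down, 20 mm thick, 97 mm long, loose; origin at the centre of its underside.

How it is judged (in metres and radians):
On the way, in this order (a step that is already met when the one before it is completed fails the run):
1. the wheel has rolled on its tyre by about a quarter turn, standing upright on the bench ((angle between wheel_center's own x axis and vertical below 0.6 rad or angle between wheel_center's own x axis and vertical above 2.54 rad) and height (world z) of wheel_center below 0.052 m), for 0.05 s.
2. the axle is in the slots with the keeper still raised (x of wheel_center in the frame of chassis above -0.013 m and y of wheel_center in the frame of chassis between -0.005 and 0.005 m and value of joint keeper above 0.3 rad), for 0.1 s.
At the end, for the whole second after the job is handed in: The keeper is shut (below 0.07 rad), which it can be only behind an axle that is home; the wheel's centre is within 14 mm of the chassis origin along x and within 5 mm of the fork's mid plane, its axle parallel to the fork's y axis within 0.15 rad, and it is at rest (value of joint keeper below 0.07 rad and x of wheel_center in the frame of chassis between -0.014 and 0.014 m and y of wheel_center in the frame of chassis between -0.005 and 0.005 m and angle between the y axis of wheel_center and the y axis of chassis, either way round below 0.15 rad and linear speed of wheel below 0.02 m/s); the robot touches nothing.
It fails at once if the wheel leans over by more than 0.35 rad (angle between wheel_center's own y axis and vertical below 1.22 rad or angle between wheel_center's own y axis and vertical above 1.92 rad).
It fails at once if the wheel is lifted more than 12 mm off the bench (height (world z) of wheel_center above 0.057 m).
It fails at once if the wheel bears on the fork or keeper with more than 20 N (contact force between wheel and chassis above 20 N).
It fails at once if a bystander is moved by more than 20 mm (distance of any of sand_block, masking_tape, spring_clamp, jar_dusty, dowel_a from where it was at the start of the episode above 0.02 m).
It also fails if it takes over 54 s, if anything falls off the work surface, if the arm or the gripper's body presses on something with over 40 N, if the wrist force passes 120 N, or if a joint passes its speed limit or range.

## Working session

There is one attempt and no reset: what is moved stays moved. The work goes in short steps, Python scripts to look and compute and a tool call to move; the robot and the scene stay as the last step left them, time stands still between calls to the robot, and variables do not carry over. Pictures are saved under pics/ and viewed, and the job is handed in when it is done.

Besides the shell and the picture viewer there is one more tool, called after "Emit:" as a command line: name --argument value ..., lists and objects as JSON in quotes. drive_tool: Moves the arm, as the interface text tells. Its arguments: {"type":"object","properties":{"motion":{"type":"array"},"squeeze":{"type":"number"}},"required":["motion"]}

```bash
mkdir -p pics; ls; python3 - <<'E'
from workcell import r, viewer, ticket
import cv2,json,numpy as np
print(r.state())
for n in ["scene","top","wrist"]:
    s=viewer.snapshot(n); cv2.imwrite(f"pics/{n}0.png",s["image"])
    print(n,{k:np.round(v,4).tolist() if not isinstance(v,str) else v for k,v in s.items() if k!="image"})
    np.savez(f"{n}0.npz",**s)
E
```

```text
pics
{'time': 0.0, 'joint_pos': array([ 6.74087597e+01,  2.83151697e+01,  7.71270617e+01, -1.83455380e-03,
        7.46282450e+01, -5.47302542e+00]), 'joint_velocities': array([-0.04569674, -0.02980797, -0.06109966, -0.01326338, -0.06678677,
        0.00177118]), 'joint_torque': array([-2.17291301e-03, -8.78838444e+01, -3.81852829e+01,  7.07030995e-02,
        5.33823541e-02, -3.66065024e-05]), 'ee_pos': array([0.18383925, 0.59695351, 0.21333558]), 'ee_rot': array([-1.79929676e+02, -4.96156946e-03,  1.62882269e+02]), 'force': array([-0.11485937, -1.20958872, -0.05985374]), 'wrist_torque': array([-0.0064216 ,  0.00292717, -0.01203044]), 'gripper_width': 0.09119205165930888}
scene {'mtx': [[514.1752, 0.0, 321.0391], [0.0, 514.1752, 206.7505], [0.0, 0.0, 1.0]], 'dist': [-0.0111, 0.0, 0.0, 0.0, 0.0], 'position': [-0.0092, -0.4991, 0.5689], 'attitude': [61.9118, 0.8832, -49.7953]}
top {'mtx': [[458.2732, 0.0, 321.5982], [0.0, 458.2732, 194.4843], [0.0, 0.0, 1.0]], 'dist': [-0.121, 0.0, 0.0, 0.0, 0.0], 'position': [0.5857, 0.1162, 1.1757], 'attitude': [6.1439, 0.1246, -88.8487]}
wrist {'mtx': [[278.3855, 0.0, 320.7932], [0.0, 278.3855, 198.3881], [0.0, 0.0, 1.0]], 'dist': [-0.0069, 0.0, 0.0, 0.0, 0.0], 'hand_eye': [[-0.0004, 0.9607, 0.2776, 0.0797], [1.0, 0.0, 0.0012, -0.0007], [0.0011, 0.2776, -0.9607, -0.1695], [0.0, 0.0, 0.0, 1.0]]}
```

View pics/scene0.png

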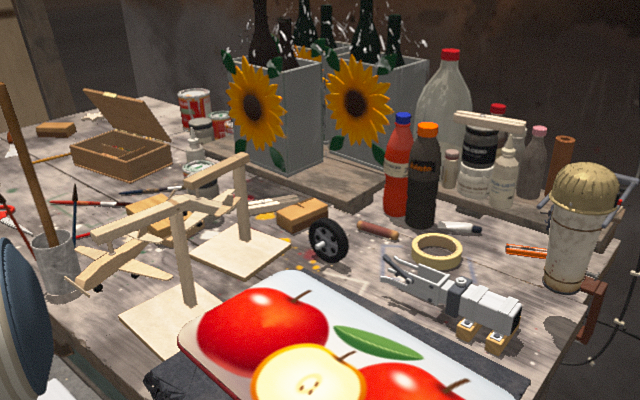

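View pics/top0.png

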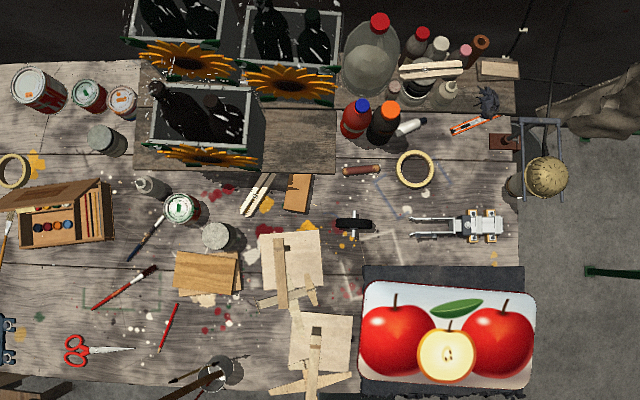

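View pics/wrist0.png

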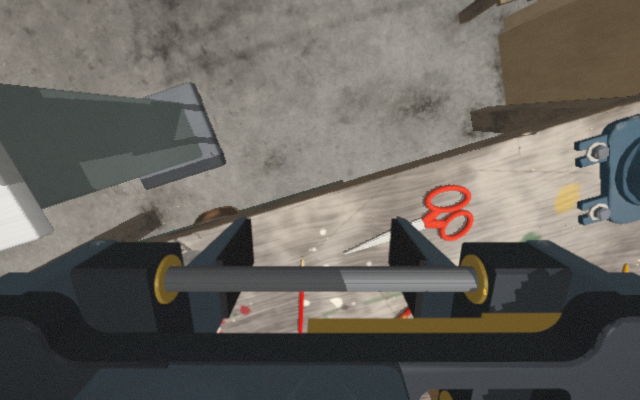

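The scene shows the wheel at about (328,240) and the chassis at about (450,295). In the top view the wheel is at (355,222) and the fork opens left at (412,225), so the roll goes towards world -y. I'll zoom in next.

```bash
cat > h.py <<'E'
import numpy as np,cv2
from scipy.spatial.transform import Rotation as R
def load(n): return dict(np.load(n))
def cam(s,st=None):
    if 'hand_eye' in s:
        H=s['hand_eye']; Rt=R.from_euler('xyz',st['ee_rot'],degrees=True).as_matrix()
        return Rt@H[:3,:3], Rt@H[:3,3]+st['ee_pos']
    return R.from_euler('xyz',s['attitude'],degrees=True).as_matrix(), s['position']
def ray(s,uv,st=None):
    p=cv2.undistortPoints(np.array([[uv]],float),s['mtx'],s['dist'])[0,0]
    Rm,o=cam(s,st); return o,Rm@np.array([p[0],-p[1],-1.])
def onz(s,uv,z,st=None):
    o,d=ray(s,uv,st); return o+d*(z-o[2])/d[2]
def two(s1,uv1,s2,uv2,st1=None,st2=None):
    o1,d1=ray(s1,uv1,st1);o2,d2=ray(s2,uv2,st2)
    t=np.linalg.lstsq(np.c_[d1,-d2],o2-o1,rcond=None)[0]
    a=o1+t[0]*d1;b=o2+t[1]*d2; return (a+b)/2,np.linalg.norm(a-b)
def proj(s,P,st=None):
    Rm,o=cam(s,st); c=Rm.T@(np.array(P)-o); c=c*[1,-1,-1]
    return cv2.projectPoints(c[None],np.zeros(3),np.zeros(3),s['mtx'],s['dist'])[0].ravel()
def crop(im,x0,x1,y0,y1,k,name):
    cv2.imwrite(f"pics/{name}.png",cv2.resize(im[y0:y1,x0:x1],None,fx=k,fy=k,interpolation=cv2.INTER_CUBIC))
E
python3 - <<'E'
from h import *
t=load('top0.npz');s=load('scene0.npz')
crop(t['image'],320,520,190,260,4,'topz'); crop(s['image'],300,530,210,360,3,'scz')
for n,uv,z in [('wheel',(355,222),.09),('fork mouth',(412,225),.05),('tail',(500,225),.05),('tape',(415,168),.02),('dowel',(361,170),.02),('jar',(216,236),.1),('cork',(298,193),.034),('clamp',(256,194),.02)]:
    print(n,onz(t,uv,z).round(4))
E
```

```text
wheel [0.6385 0.0405 0.09  ]
fork mouth [ 0.6356 -0.1032  0.05  ]
tail [ 0.639  -0.3263  0.05  ]
tape [ 0.7831 -0.1169  0.02  ]
dowel [0.7749 0.0219 0.02  ]
jar [0.5981 0.3678 0.1   ]
cork [0.7111 0.1804 0.034 ]
clamp [0.708  0.2881 0.02  ]
```

View pics/topz.png

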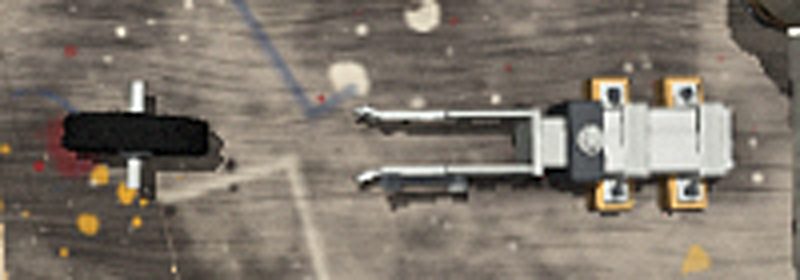

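View pics/scz.png

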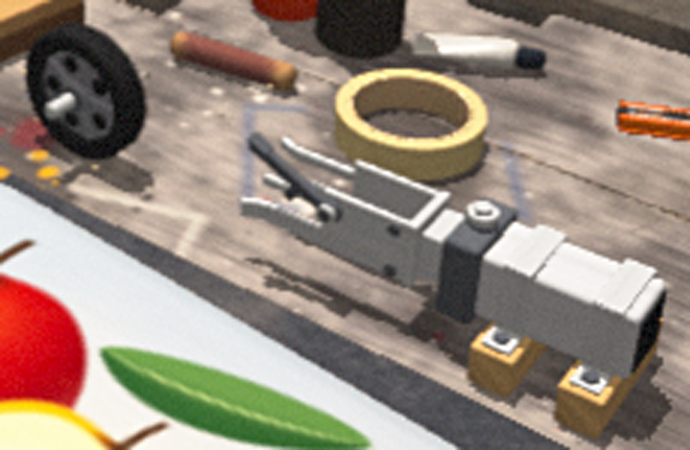

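```bash
python3 - <<'E'
from h import *
t=load('top0.npz');s=load('scene0.npz')
crop(t['image'],220,400,210,400,4,'topp'); crop(s['image'],70,350,140,360,2.8,'scp')
print('beam',two(t,(281,237),s,(247,155)),two(t,(281,308),s,(187,185)))
print('axle hi-lo ends',onz(t,(320+137/4,190+83/4),.047),onz(t,(320+134/4,190+187/4),.047))
I=t['image'].astype(int); 
# axle: bright pixels around wheel
g=cv2.cvtColor(t['image'],cv2.COLOR_BGR2GRAY)
print(g[206:242,349:361])
E
```

```text
beam (array([0.59744171, 0.20616982, 0.19370309]), np.float64(0.0020952852848882065)) (array([0.44844437, 0.20110517, 0.18752026]), np.float64(0.0032921696633507356))
axle hi-lo ends [0.66837045 0.03971081 0.047     ] [0.60431179 0.040686   0.047     ]
[[115 119 119 117 116 121 120 121 105 104 112 126]
 [110 111 108 115 119 121 129 133 132 137 128 133]
 [124 118 129 126 129 129 131 128 119 120 121 128]
 [118 115 125 117 119 123 123 131 130 139 133 110]
 [107 111 115 104 158 195 162  86 114 119 120 121]
 [120 120 112 106 207 255 206  77 107 118 129 125]
 [133 119 108 111 209 255 193  90 102 107 116 114]
 [152 132 111 118 210 255 192  86 114 104 102  97]
 [128 126  99 121 218 255 191  34  40  41 128 123]
 [148 145 124 135 216 255 185  45  48  32 118 107]
 [130 144 135 149 225 255 190  46  51  46 128 121]
 [ 93 132 141 180 247 255 196  56  63  49 115 110]
 [ 17  28   0   0  28  15  25  20  37  41 101  92]
 [ 29  22  22  14  19  12  19  17  15  16  12   9]
 [ 24  24  24  23  29  30  29  26  29  29  29  19]
 [ 28  25  29  27  29  20  25  25  28  28  31  27]
 [ 26  24  23  24  23  24  23  
[... 289 characters left out ...]
 68  78  80  66  61  57  14   1   5]
 [ 53  48  57  90 132  73  27  24  41  52  45  56]
 [ 46  48  47 219 255 211  94  50  51  57  58  57]
 [ 53  54  51 204 247 201  87  54  55  65  60  55]
 [126 121 112 214 236 193  60  52  52  58  67  61]
 [117 115 104 211 235 191  55  57  56  52 159 146]
 [ 92  99 103 215 237 188  52  54  53  54 155 131]
 [100 123 127 215 236 186  51  53  55  52 150 134]
 [ 94 154 145 218 231 184  43  51  38  41 135 120]
 [116 169 142 168 164  96  38 100  46  42 140 147]
 [120 171 171 177 143 102  43  57  59  49 161 175]
 [ 95 160 167 163 109  77  65  62  39  41 144 163]
 [102 123 165 141  78  76 171 142  74  84 104 130]
 [ 71  68  82  74  70  63 107  80  59  64  70  87]]
```

View pics/topp.png

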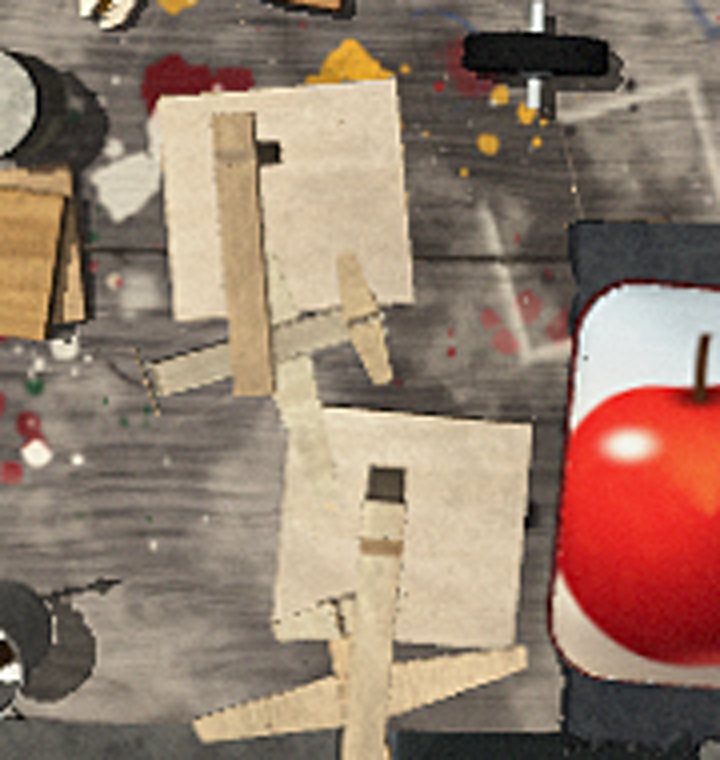

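View pics/scp.png

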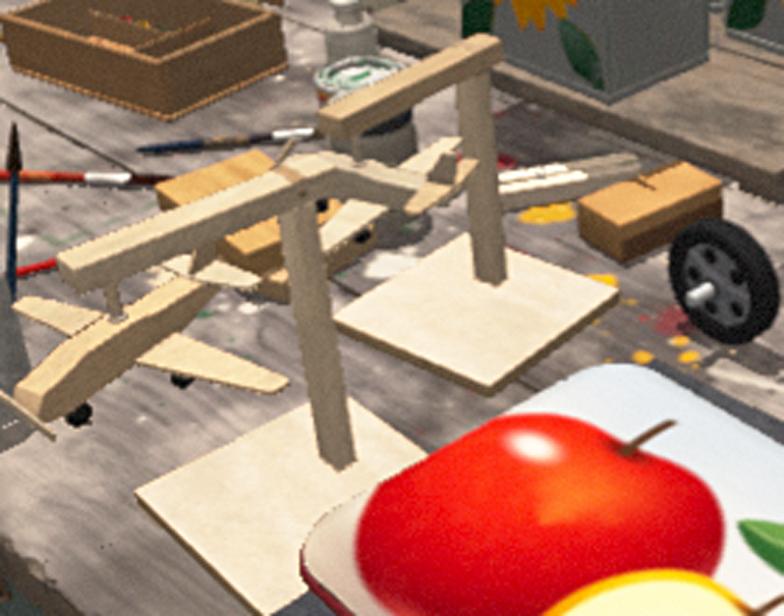

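```bash
python3 - <<'E'
from h import *
t=load('top0.npz')
crop(t['image'],400,510,205,250,7,'forkz')
g=cv2.cvtColor(t['image'],cv2.COLOR_BGR2GRAY)
np.set_printoptions(linewidth=250)
print(np.arange(406,456,2));
for r in range(214,242): print(r,g[r,406:456:2])
E
```

```text
[406 408 410 412 414 416 418 420 422 424 426 428 430 432 434 436 438 440 442 444 446 448 450 452 454]
214 [137 128 135 128 133 133 126 118 127 160 109 109 115 117 118 112 100  98 114 202  91  90  98 106 100]
215 [144 148 139 124 132 134 120 104 142 198 127 105 101 104  96  90  94 101 117 171 100  88  84  96  90]
216 [150 134 134 104 107 114 119 114 141 187 114  93  89  86  86  87  92  86  85  88  86  68  50  65 106]
217 [130 139 205 236 144 142 150 148 139 139 123 137 142 112 110 109 114 118 116 115 120 109 120 134 163]
218 [133 103 152 133 246 253 246 247 249 247 251 250 253 218 246 242 244 240 239 237 239 239 234 219 218]
219 [114 123  30  88 101 197 188 191 185 177 209 185 157  76  76  56  58  56  59  63  50  42  44  79 221]
220 [112 116  56  61  53  74  73  51  61  84 105  89  81  82  46  45  88  90  87  80  40  48  62  93 224]
221 [124 138 136  50  59  62  57  63  67  63  55  58  45  47  45  55  45  46  46  41  46  48  91  95 221]
222 [118 115  95  98 102  48  61  77  54  57  55  55  50  44  48  48  44  54  53  51  53  55  86  96 223]
223 [126 134 115 109 129  65 119 149  75  75
[... 1269 characters left out ...]
 58  57  61  61  62  98  66  30  29  33  38  34  43  35  24  21]
236 [148 154  46  72 104  87  76  59  83  87  80  76  76 103 147  96  67  34  43  75  73  36  30  49  35]
237 [155 153  75 114 158  98  85  82 122 124 114 100  90 134 153  87 100  63  71  99  96  64  70  86  73]
238 [127 121 118 119 118 110  74  45  44  50  55  44  40  46  32  30 105 104 108  94  95  98 101  97 102]
239 [140 128 131 133 147 116  60  62  58  57  65  55  99 107  55  35 118 113 122 105 105 109 109 119 120]
240 [175 157 154 161 160 144  69  71  95 109 107  99 152 155 105  92 125 116 112 116 124 125 124 128 132]
241 [162 154 152 158 162 171  57 104 151 164 161 146 158 151 156 145 128 120 128 125 132 136 136 141 147]
```

View pics/forkz.png

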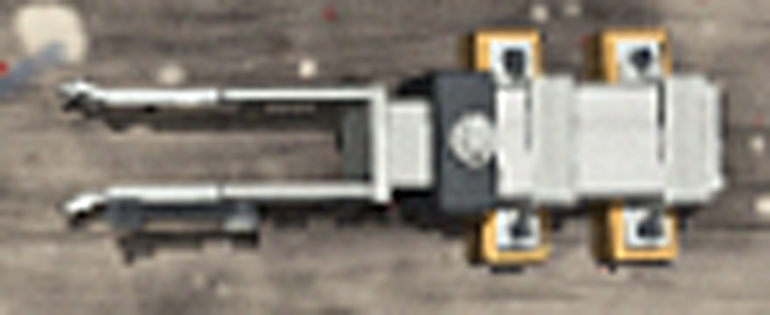

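```bash
python3 - <<'E'
from h import *
t=load('top0.npz');s=load('scene0.npz')
g=cv2.cvtColor(t['image'],cv2.COLOR_BGR2GRAY).astype(float)
def cen(c,r0,r1,thr=100):
    w=np.clip(g[r0:r1,c]-thr-30,0,None); return (w*np.arange(r0,r1)).sum()/w.sum()
U=[];L=[]
for c in list(range(434,453)):
    if 1:
        u=cen(c,217,220);l=cen(c,230,234);U.append(onz(t,(c,u),.065));L.append(onz(t,(c,l),.065))
U=np.array(U);L=np.array(L)
for A in (U,L):
    p=np.polyfit(A[:,1],A[:,0],1);print(p, np.polyval(p,[-.10,-.15,-.19]))
M=(U+L)/2;p=np.polyfit(M[:,1],M[:,0],1);print('mid',p,np.polyval(p,[.04,-.1,-.145]))
# tube edges
for c in range(474,502,3):
    col=g[205:246,c]; print(c,[int(x) for x in col[6:34]])
for uv in [(409.5,217),(409.5,234.3)]: print('tip',onz(t,uv,.05))
print('cheek step',onz(t,(431.5,218),.065),'yoke',onz(t,(452.5,225),.065))
E
```

```text
[-0.0172598   0.65025781] [0.65198379 0.65284678 0.65353717]
[-0.01504952  0.6171667 ] [0.61867166 0.61942413 0.62002611]
mid [-0.01615607  0.63371208] [0.63306584 0.63532769 0.63605471]
474 [226, 95, 72, 68, 90, 137, 165, 241, 230, 227, 222, 217, 219, 222, 223, 224, 226, 229, 227, 226, 233, 192, 100, 71, 78, 73, 67, 63]
477 [99, 98, 97, 97, 142, 217, 211, 206, 209, 205, 210, 211, 207, 209, 210, 207, 209, 209, 210, 211, 214, 222, 170, 81, 62, 80, 92, 125]
480 [97, 94, 88, 75, 115, 203, 220, 213, 212, 208, 212, 211, 212, 212, 211, 211, 208, 210, 213, 211, 215, 227, 185, 84, 31, 59, 91, 116]
483 [74, 80, 85, 76, 75, 98, 187, 240, 231, 225, 223, 214, 216, 222, 223, 226, 225, 230, 231, 228, 229, 176, 69, 32, 36, 93, 124, 131]
486 [147, 138, 139, 120, 102, 111, 187, 235, 225, 224, 215, 213, 216, 219, 221, 221, 225, 226, 224, 224, 229, 178, 71, 28, 47, 56, 56, 54]
489 [237, 214, 191, 216, 212, 184, 185, 229, 223, 222, 219, 212, 213, 220, 222, 221, 220, 226, 224, 222, 231, 168, 73, 93, 224, 214, 198, 194]
492 [197, 50, 56, 116, 168, 134, 185, 232, 224, 222, 222, 208, 215, 223, 226, 222, 221, 223, 223, 223, 230, 163, 73, 91, 154, 92, 61, 69]
495 [124, 127, 143, 147, 167, 210, 224, 221, 223, 228, 229, 229, 224, 221, 217, 226, 230, 221, 215, 211, 213, 233, 203, 106, 77, 202, 217, 209]
498 [141, 130, 132, 105, 138, 202, 210, 211, 208, 212, 208, 208, 209, 210, 210, 204, 208, 207, 207, 207, 206, 216, 169, 56, 35, 94, 100, 110]
501 [148, 137, 134, 122, 105, 122, 201, 228, 216, 219, 214, 212, 215, 219, 216, 218, 223, 224, 225, 216, 228, 182, 133, 88, 91, 86, 80, 112]
tip [ 0.65525725 -0.09693545  0.05      ]
tip [ 0.61263879 -0.09705094  0.05      ]
cheek step [ 0.65282768 -0.14832219  0.065     ] yoke [ 0.63656005 -0.20040259  0.065     ]
```

```bash
python3 - <<'E'
from h import *
t=load('top0.npz');s=load('scene0.npz')
crop(t['image'],140,300,320,400,5,'stick')
for z in (0,.1,.2,.3,.4,.5): 
    o,d=ray(s,(3,85)); 
    P=onz(s,(3,85),z); print(z,P.round(3),proj(t,P).round(0))
E
```

```text
0 [0.796 2.036 0.   ] [-183.  163.]
0.1 [0.654 1.59  0.1  ] [-162.  200.]
0.2 [0.513 1.145 0.2  ] [-97. 258.]
0.3 [0.371 0.699 0.3  ] [ 29. 342.]
0.4 [0.23  0.254 0.4  ] [237. 453.]
0.5 [ 0.088 -0.192  0.5  ] [515. 563.]
```

View pics/stick.png

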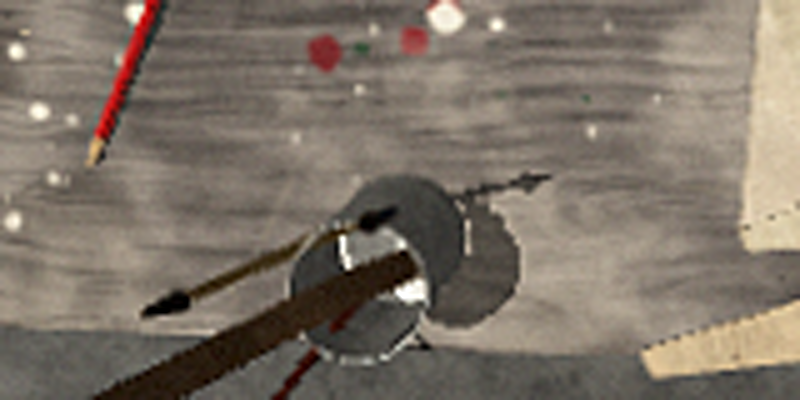

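Emit:
drive_tool --motion '[{"rotation": [0, 0, 0], "travel": [0, 0.25, -0.9], "fingers": 91}, {"rotation": [0, 0, 0], "travel": [0, 0.25, -0.9], "fingers": 91}, {"rotation": [0, 0, 0], "travel": [0, 0.25, -0.9], "fingers": 91}, {"rotation": [0, 0, 0], "travel": [0, 0.25, -0.9], "fingers": 91}, {"rotation": [0, 0, 0], "travel": [0, 0.25, -0.9], "fingers": 91}, {"rotation": [0, 0, 0.3], "travel": [-1, 0, 0], "fingers": 91}, {"rotation": [0, 0, 0.3], "travel": [-1, 0, 0], "fingers": 91}, {"rotation": [0, 0, 0.3], "travel": [-1, 0, 0], "fingers": 91}]' --squeeze 20

```text
time: 1.15
ee_pos: [0.2804, 0.6024, 0.3486]
ee_rot: [-180.0, -0.0, 155.1]
force: [0.6, 0.2, 0.8]
gripper_width: 0.0912
```

Emit:
drive_tool --motion '[{"rotation": [0, 0, 0.3], "travel": [-1, 0, 0], "fingers": 91}, {"rotation": [0, 0, 0.3], "travel": [-1, 0, 0], "fingers": 91}, {"rotation": [0, 0, 0.3], "travel": [-1, 0, 0], "fingers": 91}, {"rotation": [0, 0, 0.3], "travel": [-1, 0, 0], "fingers": 91}, {"rotation": [0, 0, 0.3], "travel": [-1, 0, 0], "fingers": 91}, {"rotation": [0, 0, 0.3], "travel": [-1, 0, 0], "fingers": 91}, {"rotation": [0, 0, 0.3], "travel": [-1, 0, 0], "fingers": 91}, {"rotation": [0, 0, 0.3], "travel": [-1, 0, 0], "fingers": 91}]'

```text
time: 2.15
ee_pos: [0.4785, 0.469, 0.3485]
ee_rot: [-180.0, -0.0, 134.4]
force: [-0.8, 0.8, -0.4]
gripper_width: 0.0907
```

Emit:
drive_tool --motion '[{"rotation": [0, 0, 0.32], "travel": [-1, 0, 0], "fingers": 91}, {"rotation": [0, 0, 0.32], "travel": [-1, 0, 0], "fingers": 91}, {"rotation": [0, 0, 0.32], "travel": [-1, 0, 0], "fingers": 91}, {"rotation": [0, 0, 0.32], "travel": [-1, 0, 0], "fingers": 91}, {"rotation": [0, 0, 0.32], "travel": [-1, 0, 0], "fingers": 91}, {"rotation": [0, 0, 0.32], "travel": [-1, 0, 0], "fingers": 91}, {"rotation": [0, 0, 0.32], "travel": [-1, 0, 0], "fingers": 91}, {"rotation": [0, 0, 0.32], "travel": [-1, 0, 0], "fingers": 91}]'

```text
time: 3.15
ee_pos: [0.6147, 0.2732, 0.3485]
ee_rot: [-180.0, -0.0, 112.4]
force: [-0.2, 0.4, 0.6]
gripper_width: 0.091
```

Emit:
drive_tool --motion '[{"rotation": [0, 0, 0.32], "travel": [-1, 0, 0], "fingers": 91}, {"rotation": [0, 0, 0.32], "travel": [-1, 0, 0], "fingers": 91}, {"rotation": [0, 0, 0.32], "travel": [-1, 0, 0.2], "fingers": 91}, {"rotation": [0, 0, 0.32], "travel": [-1, 0, 0.5], "fingers": 91}, {"rotation": [0, 0, 0.32], "travel": [-1, 0, 0.5], "fingers": 91}, {"rotation": [0, 0, 0.32], "travel": [-0.5, 0, 0.5], "fingers": 91}, {"rotation": [0, 0, 0.3], "travel": [0, 0, 0.5], "fingers": 91}, {"rotation": [0, 0, 0], "travel": [0, 0, 0], "fingers": 91}]'

```text
time: 4.15
ee_pos: [0.6597, 0.1164, 0.2815]
ee_rot: [-179.9, -0.0, 93.4]
force: [0.5, -0.7, -0.3]
gripper_width: 0.0908
```

```bash
python3 - <<'E'
from h import *
from workcell import r, viewer
st=r.state(); w=viewer.snapshot("wrist"); np.savez('wrist1.npz',**w); np.savez('st1.npz',ee_pos=st['ee_pos'],ee_rot=st['ee_rot'])
print(st['ee_pos'],st['ee_rot'],st['joint_pos']); cv2.imwrite('pics/wrist1.png',w['image'])
E
```

```text
[0.65969984 0.11636901 0.28153449] [-1.79852670e+02 -6.56532302e-03  9.34213959e+01] [4.89403050e+00 2.93203358e+01 6.44240842e+01 1.03698757e-02
 8.64026930e+01 1.47196220e+00]
```

View pics/wrist1.png

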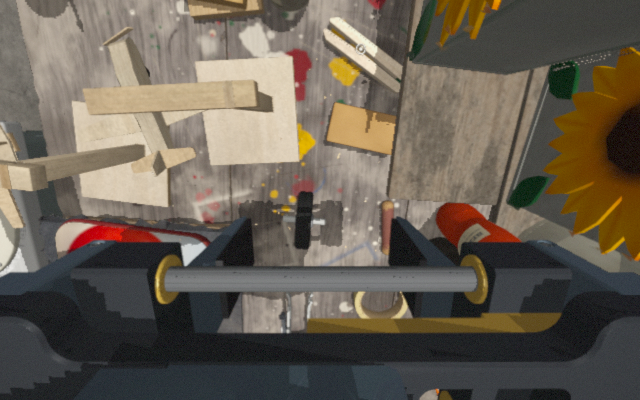

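```bash
python3 - <<'E'
from h import *
w=load('wrist1.npz');st=load('st1.npz')
crop(w['image'],260,350,180,260,8,'w1z')
print(proj(w,(.668,.040,.05),st),proj(w,(.604,.0407,.05),st))
for P in [(.655,-.097,.05),(.6126,-.097,.05),(.6636,.0402,.05),(.6037,.0402,.05)]: print(proj(w,P,st))
E
```

```text
[324.66622292 222.49534955] [283.10561923 219.68860559]
[311.76623451 298.3347028 ]
[286.49838596 296.96931545]
[321.82076648 222.21080479]
[282.90345579 219.98234759]
```

View pics/w1z.png

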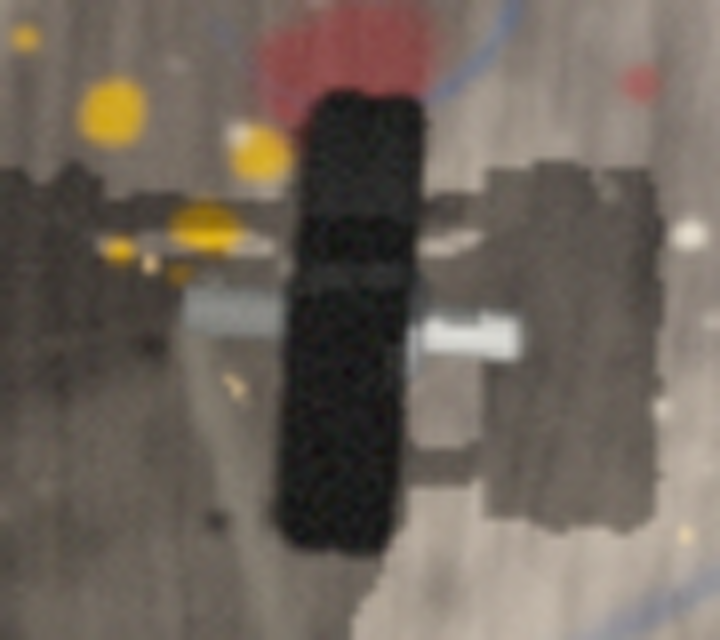

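Emit:
drive_tool --motion '[{"rotation": [0, 0, 0.45], "travel": [0, 0, 0], "fingers": 91}, {"rotation": [0, 0, 0], "travel": [-0.84, -0.26, 0.5], "fingers": 91}, {"rotation": [0, 0, 0], "travel": [-0.84, -0.26, 0.5], "fingers": 91}, {"rotation": [0, 0, 0], "travel": [-0.84, -0.26, 0.5], "fingers": 91}, {"rotation": [0, 0, 0], "travel": [0, 0, 1], "fingers": 91}, {"rotation": [0, 0, 0], "travel": [0, 0, 1], "fingers": 91}, {"rotation": [0, 0, 0], "travel": [0, 0, 1], "fingers": 91}, {"rotation": [0, 0, 0], "travel": [0, 0, 0], "fingers": 91}]'

```text
time: 5.2
ee_pos: [0.6356, 0.0412, 0.1468]
ee_rot: [-179.8, -0.0, 89.6]
force: [-0.2, -0.6, 0.1]
gripper_width: 0.0907
```

```bash
python3 - <<'E'
from h import *
from workcell import r, viewer
st=r.state(); w=viewer.snapshot("wrist"); np.savez('wrist2.npz',**w); np.savez('st2.npz',ee_pos=st['ee_pos'],ee_rot=st['ee_rot'])
print(st['ee_pos'],st['ee_rot'],proj(w,(.6693,.041,.05),st),proj(w,(.6033,.041,.05),st)); cv2.imwrite('pics/wrist2.png',w['image'])
E
```

```text
[0.63561275 0.04122535 0.14681273] [-1.79838230e+02 -7.81834218e-03  8.96383726e+01] [356.20032959 199.41115895] [290.05610789 199.75015366]
```

View pics/wrist2.png

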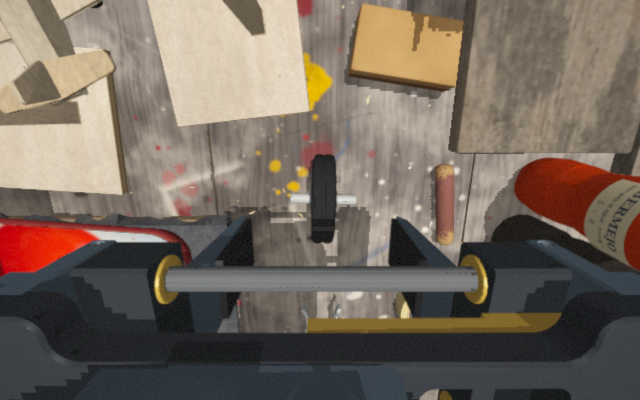

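The axle ends at (290,198) and (356,200) match the prediction within 1 px, so I'll descend.

Emit:
drive_tool --motion '[{"rotation": [0, 0, 0], "travel": [0, 0, 1], "fingers": 91}, {"rotation": [0, 0, 0], "travel": [0, 0, 1], "fingers": 91}, {"rotation": [0, 0, 0], "travel": [0, 0, 1], "fingers": 91}, {"rotation": [0, 0, 0], "travel": [0, 0, 0.7], "fingers": 91}, {"rotation": [0, 0, 0], "travel": [0, 0, 0.3], "fingers": 91}, {"rotation": [0, 0, 0], "travel": [0, 0, 0], "fingers": 91}]'

```text
time: 6.0
ee_pos: [0.6371, 0.0408, 0.0288]
ee_rot: [179.9, 0.0, 89.6]
force: [0.9, -0.0, 1.3]
gripper_width: 0.0913
```

```bash
python3 - <<'E'
from h import *
from workcell import r, viewer
st=r.state(); print(st['force'])
s=viewer.snapshot("scene"); crop(s['image'],260,460,130,290,4,'sc3')
w=viewer.snapshot("wrist"); cv2.imwrite('pics/w3.png',w['image'])
E
```

```text
[ 0.88941016 -0.00749248  1.2697511 ]
```

View pics/sc3.png

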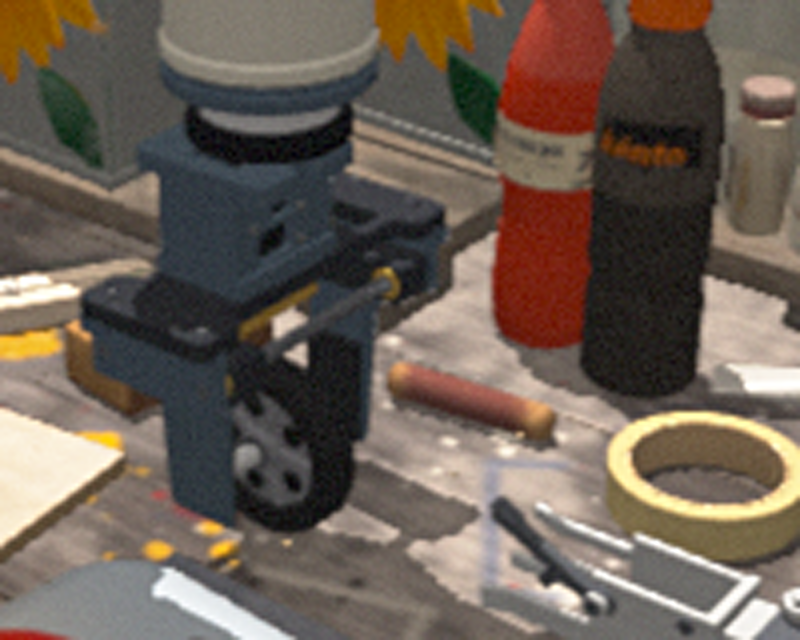

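View pics/w3.png

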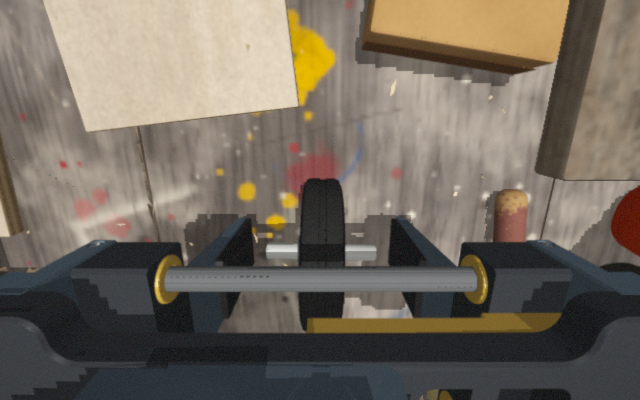

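The axle sits between the fingers, with its ends at (268,251) and (375,252). Closing gently.

Emit:
drive_tool --motion '[{"rotation": [0, 0, 0], "travel": [0, 0, 0.06], "fingers": 75}, {"rotation": [0, 0, 0], "travel": [0, 0, 0], "fingers": 70}, {"rotation": [0, 0, 0], "travel": [0, 0, 0], "fingers": 67}, {"rotation": [0, 0, 0], "travel": [0, 0, 0], "fingers": 64}, {"rotation": [0, 0, 0], "travel": [0, 0, 0], "fingers": 60}, {"rotation": [0, 0, 0], "travel": [0, 0, 0], "fingers": 60}]' --squeeze 20

```text
time: 6.85
ee_pos: [0.6368, 0.0407, 0.0263]
ee_rot: [180.0, 0.0, 89.6]
force: [2.1, 0.3, 3.1]
gripper_width: 0.0658
```

```bash
python3 - <<'E'
from h import *
from workcell import r, viewer
st=r.state(); print(st['force'],st['ee_pos'],st['ee_rot'],st['gripper_width'])
t=viewer.snapshot("top"); crop(t['image'],310,470,180,260,5,'t4'); w=viewer.snapshot("wrist"); cv2.imwrite('pics/w4.png',w['image'])
for i in range(4): viewer.snapshot("scene"); print(r.state()['ee_pos'])
E
```

```text
[2.14027464 0.26589007 3.11313886] [0.63679506 0.04072588 0.02630226] [1.79963890e+02 2.91795377e-03 8.95714777e+01] 0.0658024968492082
[0.63677407 0.04072475 0.02625888]
[0.63675613 0.04071244 0.02629584]
[0.63677028 0.04073647 0.02629529]
[0.63672386 0.04070649 0.02625147]
```

View pics/w4.png

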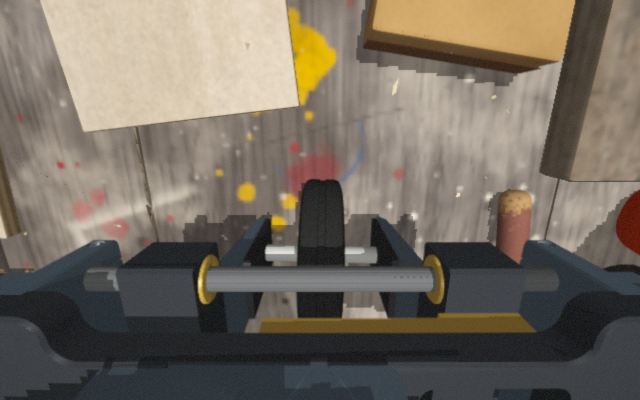

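View pics/t4.png

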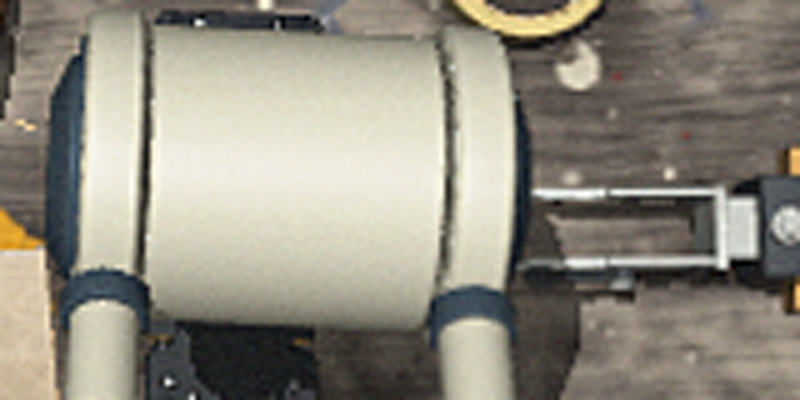

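Emit:
drive_tool --motion '[{"rotation": [0, 0, -0.155], "travel": [0, 0, 0], "fingers": 60}, {"rotation": [0, 0, 0], "travel": [-0.3, -0.02, 0], "fingers": 60}, {"rotation": [0, 0, 0], "travel": [-0.5, -0.03, 0], "fingers": 60}, {"rotation": [0, 0, 0], "travel": [-0.5, -0.03, 0], "fingers": 60}, {"rotation": [0, 0, 0], "travel": [-0.5, -0.03, 0], "fingers": 60}, {"rotation": [0, 0, 0], "travel": [-0.4, 0, 0], "fingers": 60}, {"rotation": [0, 0, 0], "travel": [0, 0, 0], "fingers": 60}]'

```text
time: 8.02
ee_pos: [0.6342, -0.0272, 0.0262]
ee_rot: [180.0, 0.0, 90.8]
force: [4.0, -0.2, 6.5]
gripper_width: 0.0656
```

```bash
python3 - <<'E'
from h import *
from workcell import r, viewer
st=r.state(); print(st['force'],st['ee_pos'],st['ee_rot'],st['gripper_width'])
t=load('top0.npz')
for c in (480,498): print(onz(t,(c,224.5),.07))
s=viewer.snapshot("scene"); crop(s['image'],310,470,190,310,5,'s5'); w=viewer.snapshot("wrist"); cv2.imwrite('pics/w5.png',w['image'])
E
```

```text
[ 3.97736923 -0.20185173  6.53982142] [ 0.63416992 -0.02720182  0.02623595] [1.79995773e+02 1.22025124e-02 9.08120991e+01] 0.06556704822771169
[ 0.63856559 -0.26773787  0.07      ]
[ 0.63919948 -0.31334138  0.07      ]
```

View pics/w5.png

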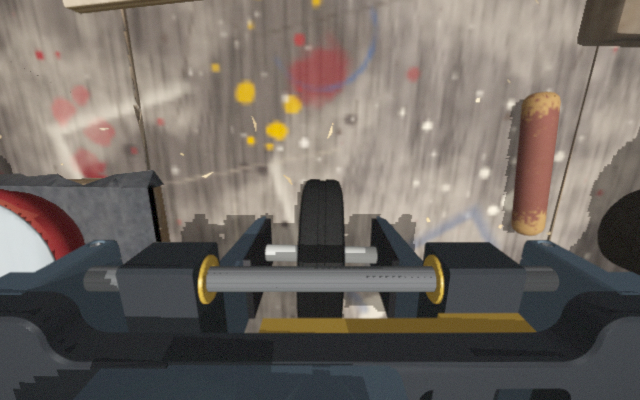

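View pics/s5.png

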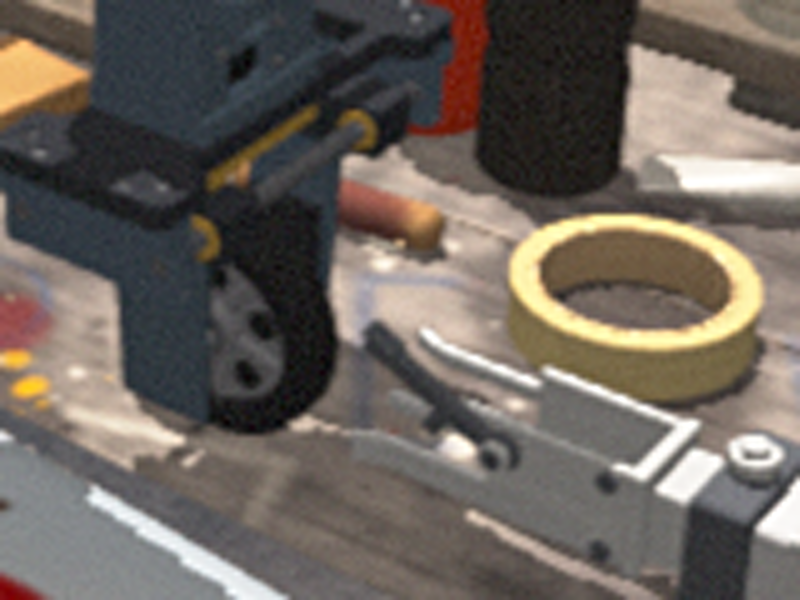

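The wheel rolled 68 mm, about a quarter turn, with its hub holes turned in the scene view. The lateral error is about 0.4 mm. I'll move on towards the mouth.

Emit:
drive_tool --motion '[{"rotation": [0, 0, 0], "travel": [-0.3, 0.01, -0.02], "fingers": 60}, {"rotation": [0, 0, 0], "travel": [-0.4, 0, 0], "fingers": 60}, {"rotation": [0, 0, 0], "travel": [-0.4, 0, 0], "fingers": 60}, {"rotation": [0, 0, 0], "travel": [-0.3, 0, 0], "fingers": 60}, {"rotation": [0, 0, 0], "travel": [-0.3, 0, 0], "fingers": 60}, {"rotation": [0, 0, 0], "travel": [0, 0, 0], "fingers": 60}]'

```text
time: 8.88
ee_pos: [0.6352, -0.077, 0.0265]
ee_rot: [-180.0, -0.0, 90.9]
force: [-0.4, 0.6, -4.3]
gripper_width: 0.0653
```

```bash
python3 - <<'E'
from h import *
from workcell import r, viewer
st=r.state(); print(st['force'],st['wrist_torque'],st['ee_pos'],st['ee_rot'],st['gripper_width'])
s=viewer.snapshot("scene"); crop(s['image'],330,490,200,320,5,'s6')
t=viewer.snapshot("top"); crop(t['image'],360,520,180,260,5,'t6')
E
```

```text
[-0.41263913  0.58590806 -4.3134109 ] [-0.1381727   0.22725294  0.04837926] [ 0.63522701 -0.07695085  0.02646195] [-1.79988612e+02 -9.10969022e-04  9.08617662e+01] 0.06528565539310618
```

View pics/s6.png

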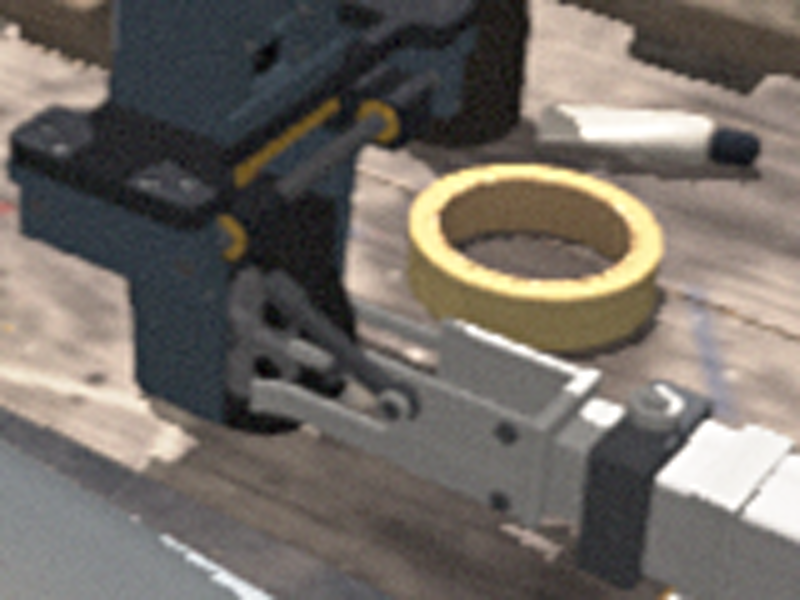

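View pics/t6.png

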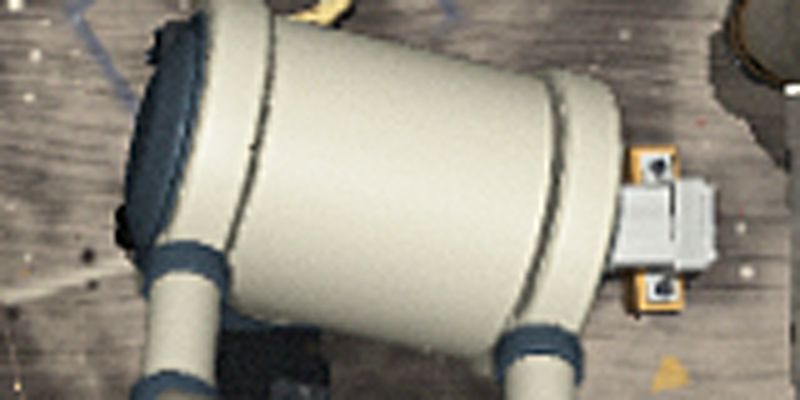

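Emit:
drive_tool --motion '[{"rotation": [0, 0, 0], "travel": [-0.15, 0, 0.015], "fingers": 60}, {"rotation": [0, 0, 0], "travel": [-0.15, 0, 0], "fingers": 60}, {"rotation": [0, 0, 0], "travel": [-0.15, 0, 0], "fingers": 60}, {"rotation": [0, 0, 0], "travel": [-0.15, 0, 0], "fingers": 60}, {"rotation": [0, 0, 0], "travel": [-0.15, 0, 0], "fingers": 60}]'

```text
time: 9.6
ee_pos: [0.6355, -0.0991, 0.0263]
ee_rot: [-180.0, -0.0, 90.9]
force: [-3.9, 0.9, 0.7]
gripper_width: 0.0657
```

Emit:
drive_tool --motion '[{"rotation": [0, 0, 0], "travel": [-0.12, 0, 0], "fingers": 60}, {"rotation": [0, 0, 0], "travel": [-0.12, 0, 0], "fingers": 60}, {"rotation": [0, 0, 0], "travel": [-0.12, 0, 0], "fingers": 60}]'

```text
time: 9.98
ee_pos: [0.6358, -0.1098, 0.0263]
ee_rot: [-180.0, 0.0, 90.9]
force: [-5.1, 0.0, 2.3]
gripper_width: 0.0659
```

```bash
python3 - <<'E'
from h import *
from workcell import r, viewer
st=r.state(); print(st['force'],st['wrist_torque'],st['ee_pos'],st['ee_rot'],st['gripper_width'])
s=viewer.snapshot("scene"); crop(s['image'],330,490,200,320,5,'s7')
print(r.state()['force'])
E
```

```text
[-5.11914628e+00  4.29338683e-03  2.29475359e+00] [-0.04609984  0.92095262 -0.03200893] [ 0.63575341 -0.10977778  0.02627352] [-1.79990660e+02  1.33517040e-05  9.09082933e+01] 0.06587386808650994
[-2.98916167 -0.22538753  0.4982954 ]
```

View pics/s7.png

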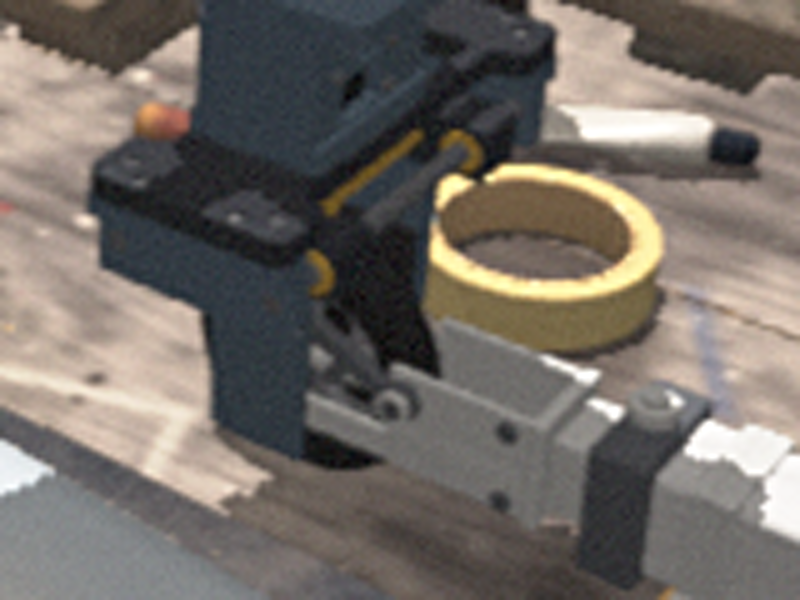

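Emit:
drive_tool --motion '[{"rotation": [0, 0, 0], "travel": [-0.12, -0.015, 0], "fingers": 60}, {"rotation": [0, 0, 0], "travel": [-0.12, 0, 0], "fingers": 60}, {"rotation": [0, 0, 0], "travel": [-0.12, 0, 0], "fingers": 60}, {"rotation": [0, 0, 0], "travel": [-0.12, 0, 0], "fingers": 60}]'

```text
time: 10.52
ee_pos: [0.6357, -0.1243, 0.0263]
ee_rot: [180.0, 0.0, 90.9]
force: [-1.8, 0.1, 2.3]
gripper_width: 0.0655
```

Emit:
drive_tool --motion '[{"rotation": [0, 0, 0], "travel": [-0.1, 0, 0], "fingers": 60}, {"rotation": [0, 0, 0], "travel": [-0.1, 0, 0], "fingers": 60}, {"rotation": [0, 0, 0], "travel": [-0.1, 0, 0], "fingers": 60}, {"rotation": [0, 0, 0], "travel": [-0.05, 0, 0], "fingers": 60}]' --squeeze 8

```text
time: 11.02
ee_pos: [0.6357, -0.1347, 0.0263]
ee_rot: [-180.0, -0.0, 90.9]
force: [-2.7, 0.8, 2.3]
gripper_width: 0.0657
```

Emit:
drive_tool --motion '[{"rotation": [0, 0, 0], "travel": [-0.03, 0, 0], "fingers": 60}, {"rotation": [0, 0, 0], "travel": [-0.02, 0, 0], "fingers": 60}]'

```text
time: 11.28
ee_pos: [0.6357, -0.136, 0.0263]
ee_rot: [-180.0, -0.0, 90.9]
force: [-2.4, 0.6, 3.3]
gripper_width: 0.0658
```

Emit:
drive_tool --motion '[{"rotation": [0, 0, 0], "travel": [-0.02, 0, 0], "fingers": 60}, {"rotation": [0, 0, 0], "travel": [-0.02, 0, 0], "fingers": 60}]'

```text
time: 11.52
ee_pos: [0.6358, -0.1372, 0.0263]
ee_rot: [-180.0, -0.0, 90.9]
force: [-3.3, 0.7, 2.6]
gripper_width: 0.066
```

Emit:
drive_tool --motion '[{"rotation": [0, 0, 0], "travel": [-0.02, 0, 0], "fingers": 60}, {"rotation": [0, 0, 0], "travel": [-0.02, 0, 0], "fingers": 60}]'

```text
time: 11.78
ee_pos: [0.6358, -0.1384, 0.0263]
ee_rot: [-180.0, -0.0, 90.9]
force: [-3.2, -0.2, 3.1]
gripper_width: 0.0655
```

Emit:
drive_tool --motion '[{"rotation": [0, 0, 0], "travel": [-0.02, 0, 0], "fingers": 60}, {"rotation": [0, 0, 0], "travel": [-0.02, 0, 0], "fingers": 60}]'

```text
time: 12.02
ee_pos: [0.6358, -0.1396, 0.0263]
ee_rot: [-180.0, -0.0, 90.9]
force: [-3.2, -0.4, 3.5]
gripper_width: 0.0655
```

Emit:
drive_tool --motion '[{"rotation": [0, 0, 0], "travel": [-0.02, 0, 0], "fingers": 60}]'

```text
time: 12.15
ee_pos: [0.6358, -0.1403, 0.0263]
ee_rot: [-180.0, -0.0, 90.9]
force: [-3.9, 0.0, 3.2]
gripper_width: 0.0658
```

Emit:
drive_tool --motion '[{"rotation": [0, 0, 0], "travel": [-0.02, 0, 0], "fingers": 60}]'

```text
time: 12.28
ee_pos: [0.6358, -0.1408, 0.0263]
ee_rot: [-180.0, -0.0, 90.9]
force: [-3.6, 0.6, 3.5]
gripper_width: 0.0655
```

Emit:
drive_tool --motion '[{"rotation": [0, 0, 0], "travel": [-0.02, 0, 0], "fingers": 60}]'

```text
time: 12.4
ee_pos: [0.6359, -0.1414, 0.0263]
ee_rot: [-180.0, 0.0, 90.9]
force: [-4.5, 0.6, 2.8]
gripper_width: 0.0658
```

Emit:
drive_tool --motion '[{"rotation": [0, 0, 0], "travel": [-0.02, 0, 0], "fingers": 60}]'

```text
time: 12.52
ee_pos: [0.6359, -0.1421, 0.0263]
ee_rot: [180.0, 0.0, 90.9]
force: [-3.6, 0.6, 3.2]
gripper_width: 0.0659
```

Emit:
drive_tool --motion '[{"rotation": [0, 0, 0], "travel": [-0.02, 0, 0], "fingers": 60}]'

```text
time: 12.65
ee_pos: [0.6359, -0.1426, 0.0263]
ee_rot: [-180.0, -0.0, 90.9]
force: [-4.7, 0.1, 4.0]
gripper_width: 0.0655
```

Emit:
drive_tool --motion '[{"rotation": [0, 0, 0], "travel": [-0.02, 0, 0], "fingers": 60}]'

```text
time: 12.78
ee_pos: [0.6359, -0.1432, 0.0262]
ee_rot: [-180.0, 0.0, 90.9]
force: [-3.7, 0.2, 3.3]
gripper_width: 0.0659
```

Emit:
drive_tool --motion '[{"rotation": [0, 0, 0], "travel": [-0.02, 0, 0], "fingers": 60}]'

```text
time: 12.9
ee_pos: [0.6359, -0.1437, 0.0262]
ee_rot: [-180.0, -0.0, 90.9]
force: [-5.0, 3.1, 3.5]
gripper_width: 0.0657
```

Emit:
drive_tool --motion '[{"rotation": [0, 0, 0], "travel": [-0.02, 0, 0], "fingers": 60}]'

```text
time: 13.02
ee_pos: [0.6358, -0.1439, 0.0262]
ee_rot: [-180.0, -0.0, 90.9]
force: [-3.3, 6.0, 4.9]
gripper_width: 0.0661
```

Emit:
drive_tool --motion '[{"rotation": [0, 0, 0], "travel": [-0.02, 0, 0], "fingers": 60}]'

```text
time: 13.15
ee_pos: [0.6359, -0.1443, 0.0263]
ee_rot: [-180.0, -0.0, 90.9]
force: [-4.5, 5.8, 4.4]
gripper_width: 0.0659
```

Emit:
drive_tool --motion '[{"rotation": [0, 0, 0], "travel": [-0.02, 0, 0], "fingers": 60}]'

```text
time: 13.28
ee_pos: [0.6359, -0.1449, 0.0262]
ee_rot: [-180.0, -0.1, 90.9]
force: [-3.7, 7.9, 4.4]
gripper_width: 0.0655
```

Contact shows as Fy rising to 6–8 N from TCP y ≈ -0.1435, against -0.143 expected from the fork tips. The axle is home, so I'll release.

Emit:
drive_tool --motion '[{"rotation": [0, 0, 0], "travel": [0.01, 0, 0], "fingers": 66}, {"rotation": [0, 0, 0], "travel": [0, 0, 0], "fingers": 72}, {"rotation": [0, 0, 0], "travel": [0, 0, 0], "fingers": 80}, {"rotation": [0, 0, 0], "travel": [0, 0, 0], "fingers": 88}, {"rotation": [0, 0, 0], "travel": [0, 0, 0], "fingers": 88}]'

```text
time: 13.9
ee_pos: [0.636, -0.1453, 0.0263]
ee_rot: [180.0, 0.0, 90.9]
force: [0.3, -0.6, -0.1]
gripper_width: 0.0881
```

```bash
python3 - <<'E'
from h import *
from workcell import r, viewer
st=r.state(); print(st['force'],st['ee_pos'],st['gripper_width'])
w=viewer.snapshot("wrist"); cv2.imwrite('pics/w8.png',w['image']);s=viewer.snapshot("scene"); crop(s['image'],330,490,200,320,5,'s8')
E
```

```text
[ 0.32230787 -0.62620538 -0.12490827] [ 0.63603666 -0.14534755  0.02627182] 0.08810699710168399
```

View pics/w8.png

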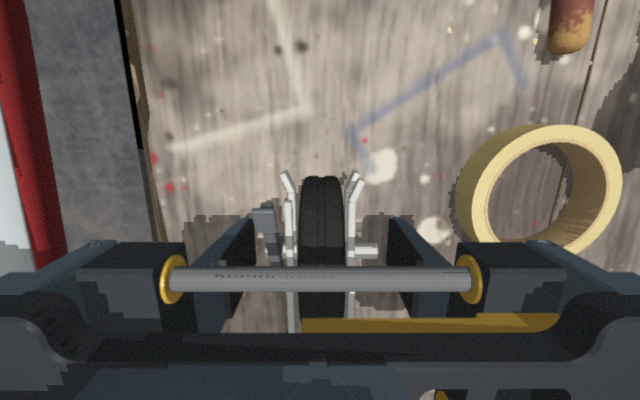

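View pics/s8.png

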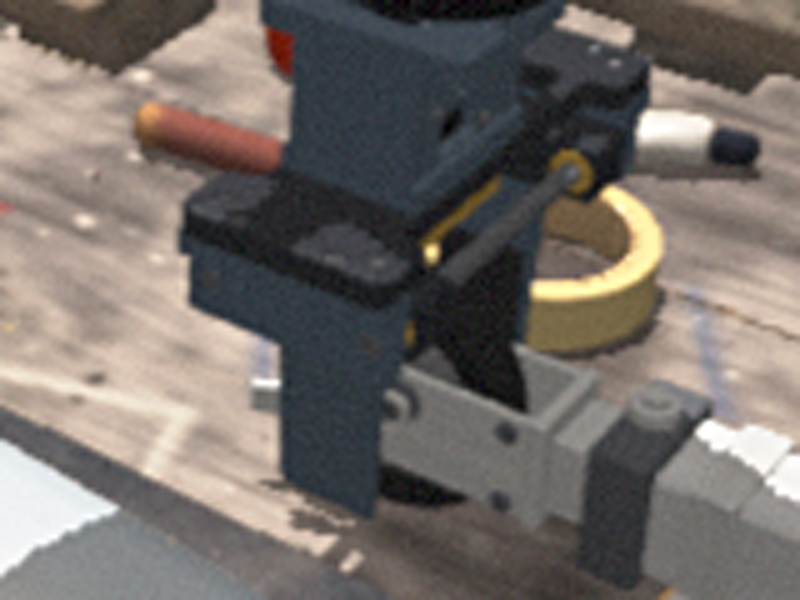

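Emit:
drive_tool --motion '[{"rotation": [0, 0, 0], "travel": [0, 0, -0.6], "fingers": 88}, {"rotation": [0, 0, 0], "travel": [0, 0, -1], "fingers": 88}, {"rotation": [0, 0, 0], "travel": [0, 0, -1], "fingers": 88}, {"rotation": [0, 0, 0], "travel": [0, 0, -1], "fingers": 88}, {"rotation": [0, 0, 0], "travel": [0.76, -0.58, 0], "fingers": 50}, {"rotation": [0, 0, 0], "travel": [0.76, -0.57, 0], "fingers": 20}, {"rotation": [0, 0, 0], "travel": [0, 0, 0], "fingers": 0}, {"rotation": [0, 0, 0], "travel": [0, 0, 0], "fingers": 0}]'

```text
time: 15.0
ee_pos: [0.6015, -0.1006, 0.1352]
ee_rot: [179.9, 0.0, 90.9]
force: [-0.2, -0.5, -0.3]
gripper_width: 0.0507
```

```bash
python3 - <<'E'
from h import *
from workcell import r, viewer
st=r.state(); print(st['force'],st['ee_pos'],st['ee_rot'],st['gripper_width'])
w=viewer.snapshot("wrist"); cv2.imwrite('pics/w9.png',w['image']);s=viewer.snapshot("scene"); crop(s['image'],330,490,200,320,5,'s9')
for P in [(.6114,-.1109,.084),(.636,-.1437,.045)]: print(proj(w,P,st),proj(s,P))
E
```

```text
[-0.16598885 -0.51629577 -0.29794113] [ 0.60146167 -0.1006496   0.13524761] [1.79915345e+02 3.34120199e-02 9.09117261e+01] 0.050739555594413496
[333.70651513 226.2272414 ] [387.19256397 257.27327128]
[355.22274002 242.1754208 ] [410.15548899 276.704912  ]
```

View pics/w9.png

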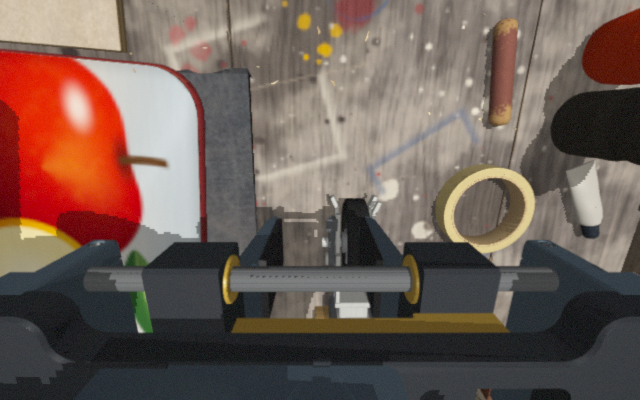

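View pics/s9.png

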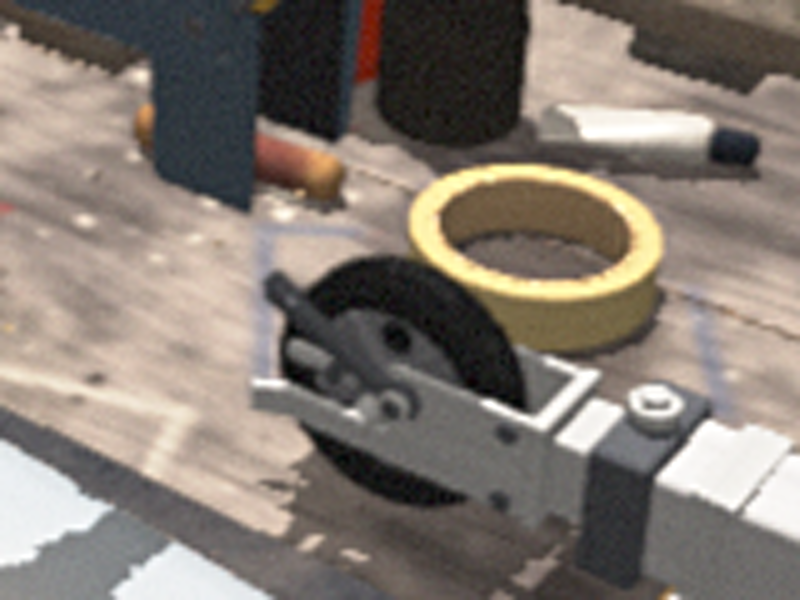

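Emit:
drive_tool --motion '[{"rotation": [0, 0, 0], "travel": [0, 0, 0], "fingers": 0}, {"rotation": [0, 0, 0], "travel": [0, 0, 0], "fingers": 0}, {"rotation": [0, 0, 0], "travel": [0, 0, 0.4], "fingers": 0}, {"rotation": [0, 0, 0], "travel": [0, 0, 0.5], "fingers": 0}, {"rotation": [0, 0, 0], "travel": [0, 0, 0.4], "fingers": 0}, {"rotation": [0, 0, 0], "travel": [0, 0, 0], "fingers": 0}]'

```text
time: 15.85
ee_pos: [0.6, -0.1, 0.0938]
ee_rot: [-179.9, -0.0, 90.9]
force: [-0.3, -0.4, 0.6]
gripper_width: 0.0007
```

```bash
python3 - <<'E'
from h import *
from workcell import r, viewer
st=r.state(); print(st['force'],st['ee_pos'],st['ee_rot'],st['gripper_width'])
s=viewer.snapshot("scene"); crop(s['image'],330,490,200,320,5,'s10')
E
```

```text
[-0.26430809 -0.37129929  0.55361897] [ 0.59995324 -0.10002881  0.09383154] [-1.79869592e+02 -3.78534829e-02  9.09009745e+01] 0.0006697147232391054
```

View pics/s10.png

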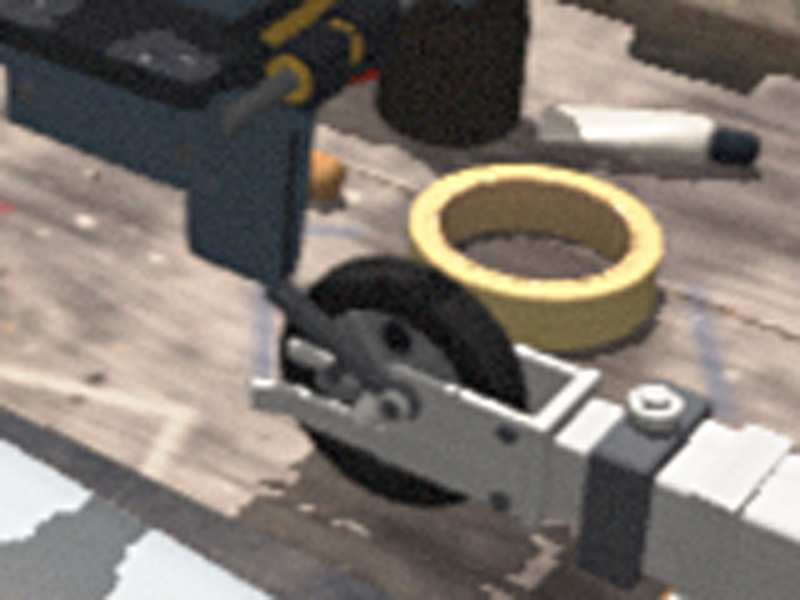

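Emit:
drive_tool --motion '[{"rotation": [0, 0, 0], "travel": [0, 0.04, 0.15], "fingers": 0}, {"rotation": [0, 0, 0], "travel": [0, 0, 0.12], "fingers": 0}, {"rotation": [0, 0, 0], "travel": [0, 0, 0.12], "fingers": 0}, {"rotation": [0, 0, 0], "travel": [0, 0, 0.12], "fingers": 0}]'

```text
time: 16.4
ee_pos: [0.6021, -0.1001, 0.08]
ee_rot: [180.0, -0.0, 90.9]
force: [0.3, 1.9, 2.7]
gripper_width: 0.0004
```

Emit:
drive_tool --motion '[{"rotation": [0, 0, 0], "travel": [0, 0, 0.12], "fingers": 0}, {"rotation": [0, 0, 0], "travel": [0, 0, 0.12], "fingers": 0}, {"rotation": [0, 0, 0], "travel": [0, 0, 0.08], "fingers": 0}]'

```text
time: 16.77
ee_pos: [0.6019, -0.1002, 0.0701]
ee_rot: [-180.0, -0.0, 90.9]
force: [-0.2, 1.3, 2.9]
gripper_width: 0.0005
```

```bash
python3 - <<'E'
from h import *
from workcell import r, viewer
st=r.state(); print(st['force'],st['ee_pos'],st['ee_rot'],st['gripper_width'])
s=viewer.snapshot("scene"); crop(s['image'],330,490,200,320,5,'s11')
E
```

```text
[-0.21183073  1.26994708  2.94777905] [ 0.60187567 -0.10024125  0.07010418] [-1.79991425e+02 -7.38370610e-05  9.09017248e+01] 0.00047235351387334547
```

View pics/s11.png

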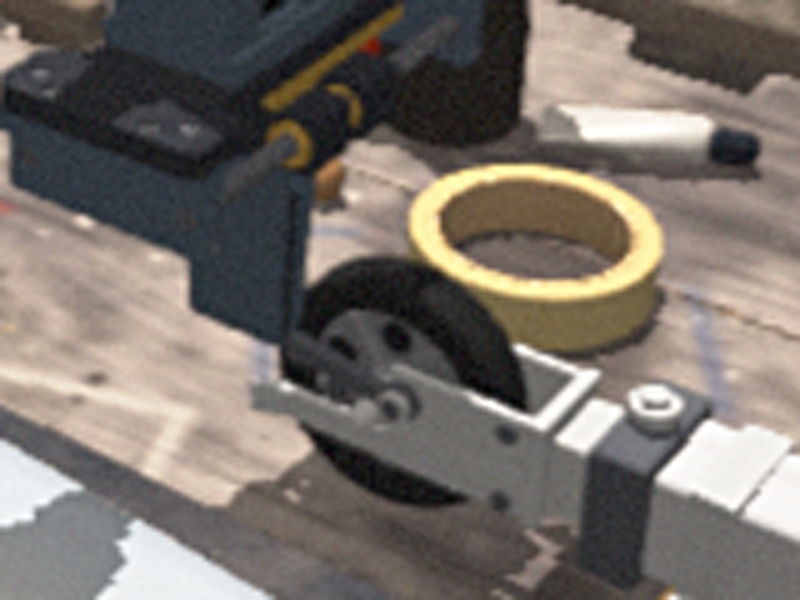

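The keeper is turning down at about 3 N. I'll keep pressing to about 61 mm.

Emit:
drive_tool --motion '[{"rotation": [0, 0, 0], "travel": [0, 0, 0.1], "fingers": 0}, {"rotation": [0, 0, 0], "travel": [0, 0, 0.1], "fingers": 0}]'

```text
time: 17.08
ee_pos: [0.602, -0.1002, 0.0642]
ee_rot: [180.0, 0.0, 90.9]
force: [0.5, 1.0, 2.0]
gripper_width: 0.0006
```

Emit:
drive_tool --motion '[{"rotation": [0, 0, 0], "travel": [0, 0, 0.06], "fingers": 0}]'

```text
time: 17.2
ee_pos: [0.6019, -0.1002, 0.0623]
ee_rot: [-180.0, -0.0, 90.9]
force: [-0.3, 2.2, 1.3]
gripper_width: 0.0005
```

Emit:
drive_tool --motion '[{"rotation": [0, 0, 0], "travel": [0, 0, 0.03], "fingers": 0}]'

```text
time: 17.32
ee_pos: [0.6019, -0.1002, 0.0615]
ee_rot: [-180.0, -0.0, 90.9]
force: [-1.0, 1.2, 3.0]
gripper_width: 0.0004
```

Emit:
drive_tool --motion '[{"rotation": [0, 0, 0], "travel": [0, 0, 0.02], "fingers": 0}]'

```text
time: 17.45
ee_pos: [0.6019, -0.1002, 0.0611]
ee_rot: [-180.0, -0.0, 90.9]
force: [-0.0, 1.4, 4.2]
gripper_width: 0.0002
```

Emit:
drive_tool --motion '[{"rotation": [0, 0, 0], "travel": [0, 0, 0.03], "fingers": 0}]'

```text
time: 17.58
ee_pos: [0.6021, -0.1002, 0.0605]
ee_rot: [180.0, 0.0, 90.9]
force: [-2.1, 2.3, 13.0]
gripper_width: 0.0003
```

Emit:
drive_tool --motion '[{"rotation": [0, 0, 0], "travel": [0, 0, 0.02], "fingers": 0}]'

```text
time: 17.7
ee_pos: [0.6021, -0.1002, 0.0602]
ee_rot: [180.0, 0.0, 90.9]
force: [-3.8, 2.7, 17.1]
gripper_width: 0.0004
```

Force jumps to 17 N at z 60.5 mm: that is the hard stop at the shut height. I'll lift off and look.

Emit:
drive_tool --motion '[{"rotation": [0, 0, 0], "travel": [0, 0, -0.2], "fingers": 0}, {"rotation": [0, 0, 0], "travel": [0, 0, -0.6], "fingers": 0}, {"rotation": [0, 0, 0], "travel": [0, 0, -1], "fingers": 0}, {"rotation": [0, 0, 0], "travel": [0, 0, -1], "fingers": 0}, {"rotation": [0, 0, 0], "travel": [1, 0, -1], "fingers": 0}, {"rotation": [0, 0, 0], "travel": [1, 0, -1], "fingers": 0}, {"rotation": [0, 0, 0], "travel": [1, 0, -0.5], "fingers": 0}, {"rotation": [0, 0, 0], "travel": [0, 0, 0], "fingers": 0}]'

```text
time: 18.7
ee_pos: [0.6011, -0.0087, 0.2209]
ee_rot: [179.8, 0.0, 91.0]
force: [0.7, 0.1, 0.9]
gripper_width: 0.0008
```

```bash
python3 - <<'E'
from h import *
from workcell import r, viewer
st=r.state(); print(st['force'],st['ee_pos'],st['joint_velocities'].round(1))
s=viewer.snapshot("scene"); cv2.imwrite('pics/sfull.png',s['image']); crop(s['image'],330,490,200,320,5,'s12')
w=viewer.snapshot("wrist"); cv2.imwrite('pics/w12.png',w['image'])
H=np.array([.636,-.1437,.045]);ex=np.array([.0157,-1,0]);ey=np.array([1,.0157,0])
for n,o in (('shut',(-41,-24,16)),('raised',(-33,-24,39))):
    P=H+ex*o[0]/1e3+ey*o[1]/1e3+[0,0,o[2]/1e3]; print(n,(proj(s,P)-[330,200])*5,proj(w,P,st))
E
```

```text
[0.73429335 0.1406843  0.91634363] [ 0.60106108 -0.00868307  0.22088229] [-2.3  1.6  1.4 -0.7 -1.5 -1.7]
shut [263.76399623 334.44995907] [328.13810827 254.94018327]
raised [286.53757171 286.44426966] [328.57280864 269.57327253]
```

View pics/s12.png

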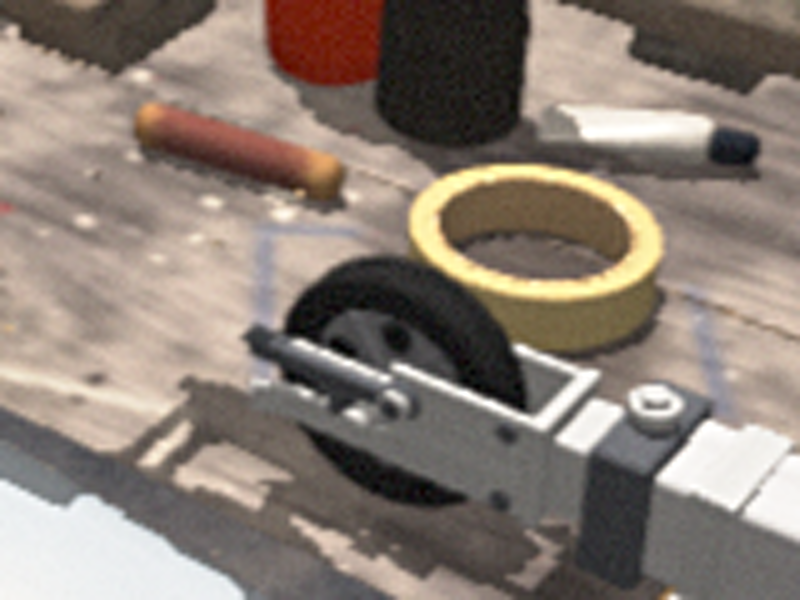

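View pics/w12.png

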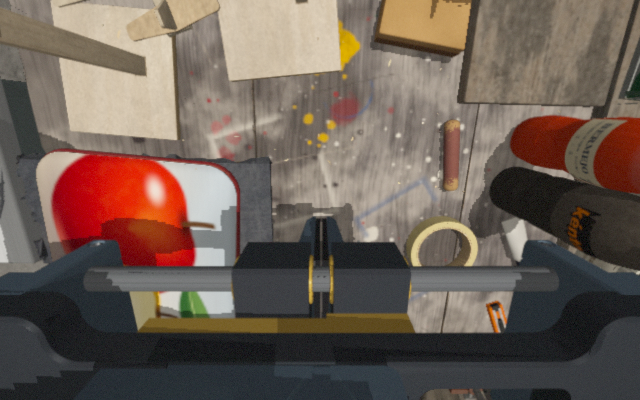

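View pics/sfull.png

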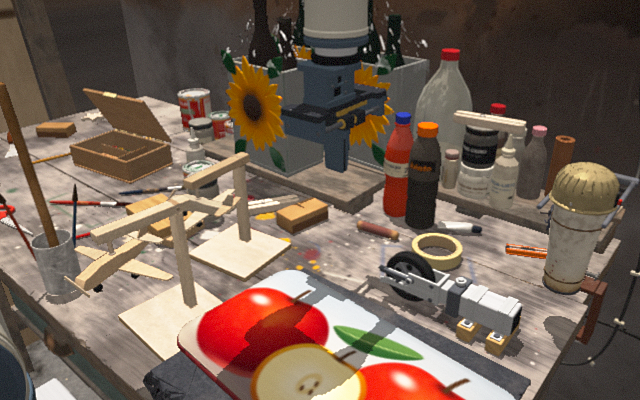

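The tab is at crop (260,335), against (264,334) predicted for shut. The bystanders look unmoved and the arm is clear, so I'll hand in.

Emit:
drive_tool --motion '[{"rotation": [0, 0, 0], "travel": [0, 0, 0], "fingers": 0}, {"rotation": [0, 0, 0], "travel": [0, 0, 0], "fingers": 0}]'

```text
time: 19.05
ee_pos: [0.6003, -0.0109, 0.2181]
ee_rot: [-180.0, 0.0, 90.9]
force: [0.5, 0.3, -0.4]
gripper_width: 0.0006
```

```bash
python3 -c "
from workcell import ticket
print(ticket.finish_job())"
```

```text
the job is handed in; nothing more can be done
None
```

The wheel is in the fork with its axle home, the keeper is pressed shut behind it, and I handed the job in at about 19 s. No verdict was reported.

- **Roll-in:** I gripped the wheel by its axle ends and rolled it about 185 mm into the fork. For one stretch near the mouth the wrist read about -4.3 N, roughly the wheel's own weight, so it was hanging a fraction of a millimetre off the bench. I lowered it about 0.4 mm straight away.
- **Seating:** Contact came at y ≈ -0.1435 m, against -0.143 m expected from the camera. The push peaked at about 8 N, slightly over the suggested 5 N and well under 20 N. Sideways forces of up to about 5 N were present during the slot entry.
- **Keeper:** It moved down at about 3 N and met a hard stop at tab height 60.5 mm (61 mm expected). I pressed it to 17 N there before lifting off.
- **Last pictures:** The tab is within about 1 pixel of its predicted shut position and the wheel stands upright in the fork. The arm is clear, and the bystanders in view look unmoved by eye. I did not measure their positions again.

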